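Clamp the stamping die with the ratchet lever

ROBOT

A 6-joint arm with a two-finger parallel gripper is mounted at the origin on the work surface. World frame = base frame: x ahead of the robot, y to its left, z up, the work surface at z = 0. Lengths are in m, angles in rad, forces in N, time in s.
With the tool pointing down it reaches from about 0.275 to 0.75 m from the base axis. Payload 10.2 kg.
Tool frame: the origin (TCP) lies midway between the tips of the shut fingers; the grasp point (between the pads) lies 19 mm behind it (env.hold_point_z is the distance from the TCP to the grasp point, in m); x points along the fingers, z is the direction in which the jaws open and shut, and the axes are right-handed (so a half turn about x gives the same grasp; the last joint's range is limited). The gripper opens to 85 mm and grips with 20 to 120 N. Pads are 22 mm wide; open, the fingers measure 114 mm over their backs; the gripper's body (76 mm by 85 mm) begins 54 mm behind the grasp point. The pads swing forward as they close: fully open they stand 13 mm farther back than shut.
Start: joints at [-1.382, 0.313, 1.498, -0, 1.331, -0.223], TCP at [0.21, -0.481, 0.231] pointing down, gripper open.
Joint ranges: [-2.94, 2.94], [-0.97, 2.17], [0.19, 2.56], [-1.23, 4.37], [0.02, 3.11], [-2.88, 2.88]. Speed limits (rad/s): [2.39, 2.39, 3.01, 3.14, 3.14, 3.14].

INTERFACE

Orientations are given as a unit quaternion [x, y, z, w].
In Python, from bench import env, kinematics, monitor, eyes, job gives the robot as it stands. The module is installed in compiled form; this text tells all that it offers. Calls block until the motion is done:
- env.reach(position, orientation): joint-space move of the TCP to a pose.
- env.movel(position, velocity=0.15, frame=None, guard=None): straight line of the TCP; frame=None keeps the orientation; velocity is the mean speed in m/s. With guard (N) it stops when the force on the tool has changed by that much, and returns True; else False.
- env.set_joints(angles): joint-space move.
- env.release() and env.close_gripper(effort=None): open the fingers fully, or close them until they stop; effort is the grip in N (None keeps the last).
- env.hold(seconds).
- kinematics.ik(position, orientation): joint angles nearest the present ones, or None.
- monitor.sense(): the state.
- eyes.grab_frame(name): name is "scene" or "top" or "wrist"; returns a dict with "frame" (480x640x3 uint8, red, green, blue), "mtx" (3x3 intrinsics, pixels), "k1" (the pictures are not rectified: a ray, as slopes to the right and down, at radius r is drawn at 1 + k1 r^2 times it, then the intrinsics apply), "view" (4x4, takes a point from world to camera coordinates). Camera axes: x right, y down, z forward; pixel columns grow to the right and rows downward; lengths in m; the calibration is good to about 2 mm. A picture is of the moment at which its call begins. There is no depth.
A pose or a line that the arm cannot do raises env.MotionError and nothing moves.
- job.hand_in(): hands the job in, once; it reports no verdict.
The state is a dict: "clock": time; "joints": joint angles; "qvel": joint speeds; "joint_efforts": joint torques, N m; "position": TCP position; "ee_rot": TCP orientation; "contact_force": force on the tool from outside, world axes, zero at the start; "ft_torque": the same for the moment, N m; "finger_gap": opening from 0.0 (shut) to 1.0 (fully open).
Only numpy, scipy, OpenCV 4.12 (cv2) and the standard library are available. Lean on these libraries where they do the work, as an engineer would, in place of code of your own. Each camera call takes 0.05 s, during which the arm holds its last target.

TASK

Stand the brass die flat in the open gap of the die holder, between the two yellow lines, its long sides facing the jaw and the end stop, and let go of it. Then work the ratchet lever back and forth in short swings until the clamp bolt has driven the blue jaw firmly onto the die and the die is held tight and square against the end stop. Finish with the lever parked back against its red post, and leave the other things on the bench where they are.

Things in the scene. Friction and masses are not known exactly. Their poses are not given: they have to be found in the camera images.
- holder: Fixed die holder: grey base plate 130 (x) by 275 (y) by 20 mm thick; origin under it, on the bench. In its frame: dark end stop, face at y = +100 mm, top at z = 50; blue jaw (top z = 50) slides along +y towards the stop; bolt and lever turn about the upright axis x = 0, y = -85 mm; the lever points to -x between two blocking posts (80 mm high, 72 mm from the axis; red one on the -y side).
- nest (a point): Point on the base plate's top (20 mm above the bench), in the middle of the open gap between the two yellow lines (the lines run along the holder's y, 55 mm apart), 26 mm from the end stop's face. Axes as the holder's.
- hub_axis (a point): Point on the vertical axis of clamp bolt and lever, 100 mm above the bench; the hex bolt head with a red mark below it ends at 87 mm.
- jaw_face (a point): Centre of the blue jaw's pressing face (faces the holder's +y). With the jaw open the gap to the end stop is 52 to 56 mm.
- die_center (a point): Centre of the brass die, a loose block 48 (its x) by 36 (its y) by 45 mm high, about 0.6 kg, a thin dark line on top along its x. In the holder its 36 mm thickness lies between jaw and end stop, so its x is parallel to the holder's x; either way round.
- lever_grip (a point): Centre of the upper part of the red upright grip at the lever's end, at 98 mm above the bench: a cylinder 24 mm in diameter, 52 mm high (top at 120 mm), that spins freely about its own upright axis, 135 mm from the bolt's axis. The lever's arm below it ends at 68 mm above the bench.
- lever (a joint): Angle of the ratchet lever, rad: 0 parked at the red post, 1.2 at the dark post, growing clockwise seen from above; at 0.6 it points along the holder's -x. Stays where left. Growing, it takes the bolt along (6 to 8 N at the grip); going back it slips freely over the teeth. One tooth is 0.35 rad: up to that much of each forward swing can be lost before it bites.
- bolt (a joint): Angle of the clamp bolt, rad, growing clockwise from above as it tightens; starts at 0 to 0.4. Only forward swings of the lever turn it; it stays where left. Moves the jaw 10 mm per rad. The jaw has pushed the die against the end stop at about 2.0; then a spring behind the jaw loads up (40 N per rad): firmly tight from 2.25 (about 10 N), hard stop at 2.6.
- spare_die_top (a point): Bystander: grey square spare die, 40 by 40 by 30 mm with a small stud; point at the centre of its top. Not to be moved.
- tape_mid (a point): Bystander: white roll of paper tape lying flat, 84 mm across, 30 mm high; point at its centre. Not to be moved.
- jar_mid (a point): Bystander: glue jar with green cap, 56 mm across, 70 mm high; point at its centre, half-way up. Not to be moved.
Things that resemble listed ones, but are neither listed nor needed, are in the scene too. Of the things that look like the part that bears die_center, the largest one is meant.

How it is judged:
On the way, in this order (a step that is already met when the one before it is completed fails the run):
1. the brass die stands flat and let go in the gap of the holder, between the yellow lines, not yet clamped (x of die_center in the frame of holder between -0.01 and 0.01 m and y of die_center in the frame of holder between 0.055 and 0.09 m and z of die_center in the frame of holder below 0.046 m and angle between the x axis of die_center and the x axis of holder, either way round below 0.25 rad and contact force between the fingers and die below 0.1 N and value of joint bolt below 1.8 rad), for 0.3 s.
2. the clamp bolt has driven the jaw firmly onto the die (contact force between jaw and die above 6 N and value of joint bolt above 2.1 rad), for 0.2 s.
At the end, for the whole second after the job is handed in: The die stands flat against the end stop, within 12 mm of mid-way between the yellow lines, square within 3 degrees; the jaw presses it with over 6 N (bolt beyond 2.1 rad); the lever is within 0.12 rad of its red post; the other things lie within 25 mm of their places (all of step 2 and x of die_center in the frame of holder between -0.012 and 0.012 m and y of die_center in the frame of holder between 0.0785 and 0.0855 m and z of die_center in the frame of holder below 0.046 m and angle between the x axis of die_center and the x axis of holder, either way round below 0.06 rad and angle between die_center's own z axis and vertical below 0.06 rad and value of joint lever below 0.12 rad and linear speed of die below 0.02 m/s); the robot touches nothing.
It fails at once if a bystander was moved (distance of any of spare_die_top, tape_mid, jar_mid from where it was at the start of the episode above 0.025 m).
It also fails if it takes over 67 s, if anything falls off the work surface, if the arm or the gripper's body presses on something with over 40 N, if the wrist force passes 120 N, or if a joint passes its speed limit or range.

## Working session

There is one attempt and no reset: what is moved stays moved. The work goes in short steps, each a Python script; the robot and the scene stay as the last script left them, time stands still between calls to the robot, and variables do not carry over. Pictures are saved under pics/ and viewed, and the job is handed in when it is done.

```bash
mkdir -p pics; ls; cat > h.py <<'E'
import numpy as np, cv2
from bench import env, kinematics, monitor, eyes, job
def grab(n,save=None):
    d=eyes.grab_frame(n)
    if save: cv2.imwrite('pics/'+save,d['frame'][:,:,::-1])
    np.savez('pics/last_'+n+'.npz',**{k:np.array(v) for k,v in d.items()})
    return d
def load(n):
    return dict(np.load('pics/last_'+n+'.npz'))
def ray(d,u,v):
    K=np.array(d['mtx']);k1=float(d['k1']);T=np.array(d['view'])
    xd=np.array([(u-K[0,2])/K[0,0],(v-K[1,2])/K[1,1]])
    p=xd.copy()
    for _ in range(50): p=xd/(1+k1*(p@p))
    R=T[:3,:3];c=-R.T@T[:3,3]
    r=R.T@np.array([p[0],p[1],1.])
    return c,r
def onz(d,u,v,z):
    c,r=ray(d,u,v); return c+r*(z-c[2])/r[2]
def proj(d,P):
    K=np.array(d['mtx']);k1=float(d['k1']);T=np.array(d['view'])
    q=T[:3,:3]@np.array(P)+T[:3,3]; p=q[:2]/q[2]; p=p*(1+k1*(p@p))
    return np.array([K[0,0]*p[0]+K[0,2],K[1,1]*p[1]+K[1,2]])
E
python3 - <<'E'
from h import *
for n in ("scene","top","wrist"):
    d=grab(n,n+'0.png'); T=np.array(d['view']); print(n,-T[:3,:3].T@T[:3,3],d['k1'],d['mtx'][0])
s=monitor.sense();print(s['clock'],s['position'],s['ee_rot'],s['contact_force'],env.hold_point_z)
E
```

```text
pics
scene [ 1.26482503 -0.44720898  0.72234309] 0.021663120482521267 [526.87843192   0.         308.71313787]
top [ 0.41548909 -0.01698443  0.99249574] -0.11072103676010757 [486.11646322   0.         314.24583634]
wrist [ 0.27702334 -0.45123548  0.37323416] 0.00017069632047745482 [385.90877391   0.         327.29660168]
0.15 [ 0.21009819 -0.48093385  0.23088949] [ 0.38744219  0.5918921  -0.38697624  0.59144034] [-0.43322141 -0.17266466 -0.51471374] 0.0187
```

View pics/scene0.png

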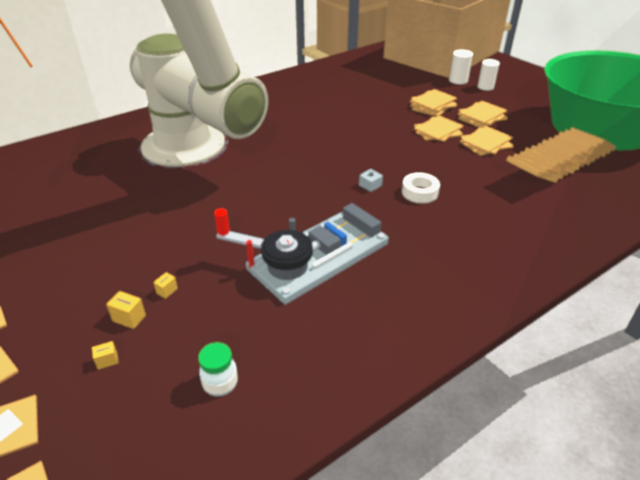

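View pics/top0.png

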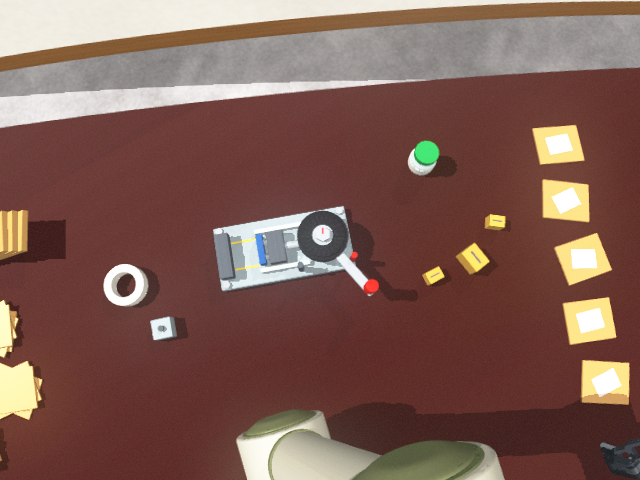

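View pics/wrist0.png

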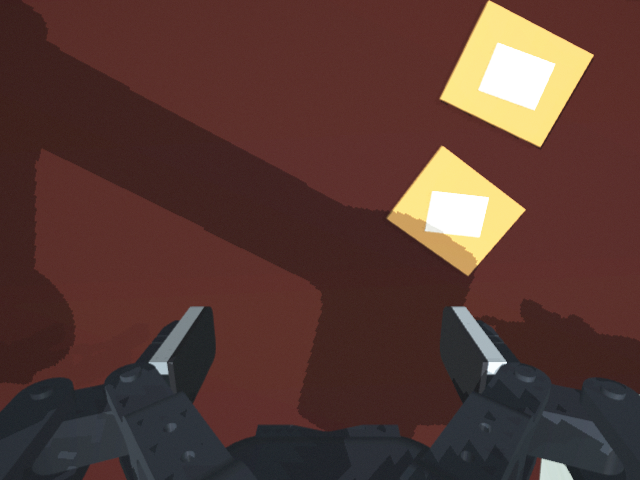

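Top view: brass-coloured candidates are (434,276) small, (474,258) large and (496,222) small. The flat yellow pads at (558,144) to (606,382) and the stacks at (10,380) are not blocks. I choose the largest, (474,258), and check it in a crop.

```bash
python3 - <<'E'
from h import *
d=load('top');f=d['frame']
a=cv2.resize(f[195:305,205:385],None,fx=4.4,fy=4.4,interpolation=cv2.INTER_CUBIC)
b=cv2.resize(f[205:295,415:515],None,fx=6,fy=6,interpolation=cv2.INTER_CUBIC)
cv2.imwrite('pics/cropA.png',a[:,:,::-1]);cv2.imwrite('pics/cropB.png',b[:,:,::-1])
hsv=cv2.cvtColor(f,cv2.COLOR_RGB2HSV)
m=cv2.inRange(hsv,(15,120,60),(35,255,255)); 
n,l,st,c=cv2.connectedComponentsWithStats(m)
for i in range(1,n):
    if st[i,4]>40: print(st[i],c[i].round(1), onz(d,*c[i],0.045).round(3), [tuple(x.round(1)) if hasattr(x,'round') else x for x in map(np.array,cv2.minAreaRect(np.argwhere(l==i)[:,::-1].astype(np.float32)))])
E
```

```text
Traceback (most recent call last):
TypeError: 'numpy.float64' object is not iterable
```

View pics/cropA.png

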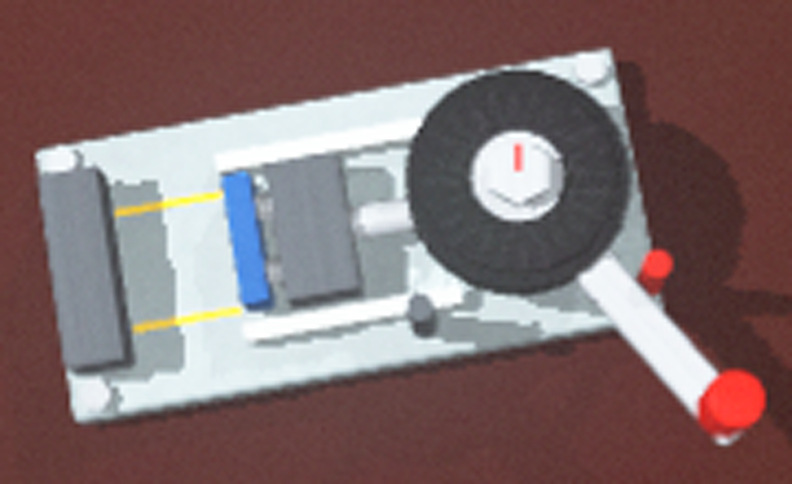

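View pics/cropB.png

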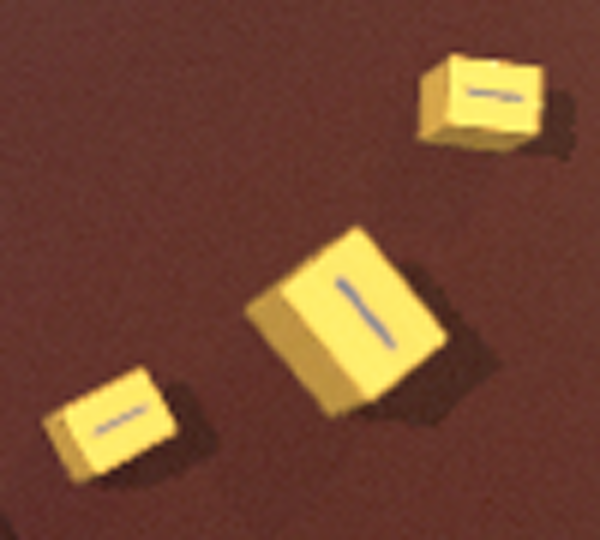

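Crop B shows the middle block is clearly the largest, with its dark line along its long side (top centre ≈ (365,315) in the crop). Crop A shows the lever lying at the red post, the jaw open and the yellow lines clear. Now I measure.

```bash
python3 - <<'E'
from h import *
d=load('top');f=d['frame']
hsv=cv2.cvtColor(f,cv2.COLOR_RGB2HSV)
# die
roi=hsv[225:290,450:500]; 
print('V hist',np.percentile(roi[...,2][roi[...,1]>120],[5,50,95]))
c=[np.array(p)/6+(415-0.42,205-0.42) for p in [(358,227),(448,338),(372,402),(282,290)]]
P=[onz(d,*p,0.045) for p in c]
for i in range(4): print(P[i].round(4), np.linalg.norm(P[i]-P[(i+1)%4]).round(4), np.degrees(np.arctan2(*(P[(i+1)%4]-P[i])[[1,0]])).round(1))
print('die',np.mean(P,0))
m=cv2.inRange(hsv,(15,100,190),(35,255,255));m[:,:450]=0;m[:,500:]=0;m[:225]=0;m[290:]=0
cn=max(cv2.findContours(cv2.morphologyEx(m,cv2.MORPH_CLOSE,np.ones((5,5))),0,2)[0],key=cv2.contourArea)
r=cv2.minAreaRect(cn);Q=[onz(d,*p,0.045) for p in cv2.boxPoints(r)];print('mask',np.mean(Q,0),[np.linalg.norm(Q[i]-Q[i-1]).round(4) for i in range(4)],r)
# holder plate corners crop A (scale 4.4, off 205,195)
A=lambda p:np.array(p)/4.4+(205-.39,195-.39)
for nm,p,z in [('pl-tl',(37,150),.02),('pl-bl',(78,422),.02),('pl-tr',(610,48),.02),('stopTL',(38,172),.05),('stop face top',(103,168),.05),('stop face bot',(132,360),.05),('jaw top',(222,174),.05),('jaw bot',(246,308),.05),('y1a',(116,213),.02),('y1b',(220,195),.02),('y2a',(135,328),.02),('y2b',(240,310),.02)]:
    print(nm,onz(d,*A(p),z).round(4))
# red grip, bolt head
m=cv2.inRange(hsv,(0,180,120),(8,255,255))|cv2.inRange(hsv,(172,180,120),(180,255,255))
n,l,st,cc=cv2.connectedComponentsWithStats(m)
for i in range(1,n):
    if st[i,4]>8: print('red',st[i],cc[i].round(1),onz(d,*cc[i],.12).round(4),onz(d,*cc[i],.08).round(4))
m=cv2.inRange(hsv,(0,0,0),(180,255,60)); m[:205]=0;m[270:]=0;m[:,:290]=0;m[:,350:]=0
print('hub hex',onz(d,*A((517,176)),.087))
E
```

```text
V hist [ 79. 101. 254.]
[ 0.5625 -0.3536  0.045 ] 0.0471 -149.2
[ 0.5221 -0.3778  0.045 ] 0.0346 121.8
[ 0.5038 -0.3483  0.045 ] 0.0471 30.8
[ 0.5443 -0.3242  0.045 ] 0.0346 -58.1
die [ 0.53318272 -0.35098411  0.045     ]
mask [ 0.53089656 -0.34508578  0.045     ] [np.float64(0.0484), np.float64(0.0478), np.float64(0.0488), np.float64(0.0476)] ((472.7317199707031, 258.4146423339844), (24.675453186035156, 22.801368713378906), 51.34019088745117)
pl-tl [0.6521 0.1697 0.02  ]
pl-bl [0.5232 0.1592 0.02  ]
pl-tr [ 0.6725 -0.1026  0.02  ]
stopTL [0.6346 0.1641 0.05  ]
stop face top [0.6333 0.1345 0.05  ]
stop face bot [0.5449 0.1277 0.05  ]
jaw top [0.6248 0.0809 0.05  ]
jaw bot [0.5629 0.0752 0.05  ]
y1a [0.6183 0.1347 0.02  ]
y1b [0.6216 0.0858 0.02  ]
y2a [0.5636 0.1299 0.02  ]
y2b [0.5669 0.081  0.02  ]
red [351 252   7   7  33] [353.9 254.9] [ 0.5518 -0.1022  0.12  ] [ 0.558  -0.1061  0.08  ]
red [364 279  15  14 165] [371.  285.9] [ 0.4923 -0.126   0.12  ] [ 0.4958 -0.131   0.08  ]
hub hex [ 0.60217327 -0.0499097   0.087     ]
```

Sizes agree (die top 47×35 mm against 48×36, plate 273 mm against 275, gap about 54 mm). Holder yaw is about 4.4°. Next I move over the die and look with the wrist camera.

```bash
cat >> h.py <<'E'
from scipy.spatial.transform import Rotation as R
def quat(th):
    x=np.array([0,0,-1.]);z=np.array([np.cos(th),np.sin(th),0]);y=np.cross(z,x)
    return R.from_matrix(np.c_[x,y,z]).as_quat()
def zang(q):
    z=R.from_quat(q).as_matrix()[:,2]; return np.arctan2(z[1],z[0])
E
python3 - <<'E'
from h import *
s=monitor.sense();print('now',np.degrees(zang(s['ee_rot'])))
for t in (31,211):
    for p in ([.533,-.351,.2],[.592,.105,.2]):
        print(t,kinematics.ik(p,quat(np.radians(t))))
j=[kinematics.ik([.533,-.351,.20],quat(np.radians(t))) for t in (31,211)]
b=min((x for x in j if x is not None),key=lambda x:abs(x[5])); print(b)
th=31 if b is j[0] else 211
env.reach([.533,-.351,.20],quat(np.radians(th)))
grab('wrist','wrist1.png');s=monitor.sense();print(s['clock'],s['position'],s['contact_force'])
E
```

```text
now -66.40456256075215
31 [-7.65610297e-01  5.88985049e-01  1.16549291e+00 -4.44089210e-16
  1.38711469e+00 -1.30666237e+00]
31 [-1.91214269e-02  5.04825323e-01  1.30009170e+00 -4.44089210e-16
  1.33667564e+00 -5.60173495e-01]
211 [-0.7656103   0.58898505  1.16549291  0.          1.38711469  1.83493029]
211 [-1.91214269e-02  5.04825323e-01  1.30009170e+00 -4.44089210e-16
  1.33667564e+00  2.58141916e+00]
[-7.65610297e-01  5.88985049e-01  1.16549291e+00 -4.44089210e-16
  1.38711469e+00 -1.30666237e+00]
1.5167 [ 0.532247   -0.35189614  0.20020331] [-0.53679354 -0.42805898  0.00213884]
```

View pics/wrist1.png

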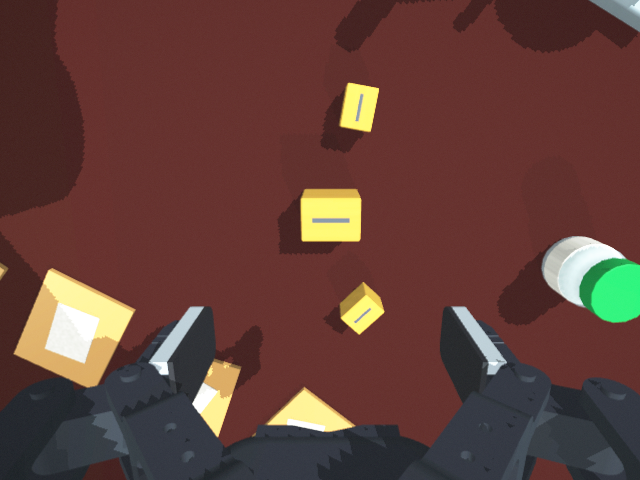

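The wrist view shows the large die at (331,219), its top from (301,197) to (361,241), and its line level with the jaw opening direction. Neither small block is in the fingers' way. I measure it and grasp.

```bash
python3 - <<'E'
from h import *
d=load('wrist');f=d['frame']
hsv=cv2.cvtColor(f,cv2.COLOR_RGB2HSV)
m=cv2.inRange(hsv,(15,80,225),(35,255,255));m[:170]=0;m[262:]=0;m[:,:280]=0;m[:,380:]=0
m=cv2.morphologyEx(m,cv2.MORPH_CLOSE,np.ones((7,7)))
cn=max(cv2.findContours(m,0,2)[0],key=cv2.contourArea);r=cv2.minAreaRect(cn);print(r)
Q=[onz(d,*p,0.045) for p in cv2.boxPoints(r)]
C=np.mean(Q,0);print(C)
for i in range(4):
    e=Q[i]-Q[i-1];print(np.linalg.norm(e).round(4),np.degrees(np.arctan2(e[1],e[0])).round(2))
print(proj(d,[.5322,-.3519,.045]))
E
```

```text
((330.5, 218.5), (43.0, 59.0), 90.0)
[ 0.5332277  -0.34928901  0.045     ]
0.035 119.79
0.046 30.92
0.035 -57.67
0.0475 -149.08
[327.69386496 220.95460339]
```

```bash
python3 - <<'E'
from h import *
q=quat(np.radians(31.0))
p=[.5332,-.350]
env.movel(p+[.07],velocity=.2,frame=q) if False else env.reach(p+[.07],q)
print(monitor.sense()['position'])
g=env.movel(p+[.011],velocity=.08,guard=15);print('guard',g)
env.close_gripper(50); s=monitor.sense();print(s['position'],s['finger_gap'],s['contact_force'],s['clock'])
env.movel(p+[.18],velocity=.2); s=monitor.sense();print(s['position'],s['finger_gap'],s['contact_force'],s['clock'])
q=quat(np.radians(4.4))
env.reach([.592,.0,.22],q)
grab('wrist','wrist2.png'); print(monitor.sense()['clock'])
E
```

```text
[ 0.53356205 -0.35110943  0.07170431]
guard False
[ 0.53357505 -0.3501742   0.01164002] 0.5538446815305569 [-0.09636409  1.11926972  4.7409021 ] 3.425
[ 0.53256816 -0.34947959  0.17802575] 0.5614434688450848 [-0.27667988 -0.71799959 -7.6752281 ] 4.4167
5.8083
```

View pics/wrist2.png

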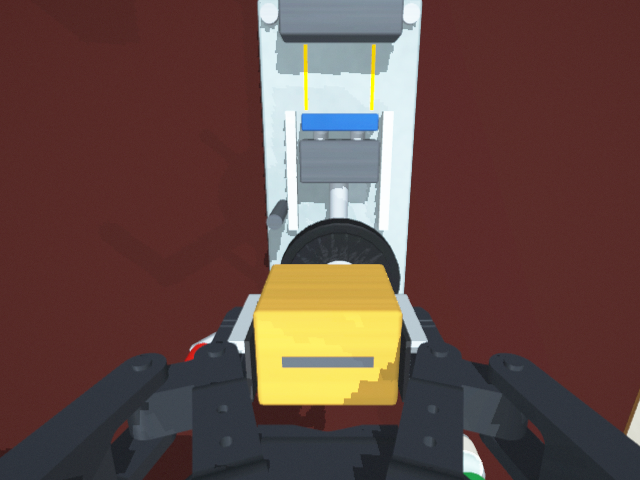

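Wrist view: the die is held square, its top line at (328,362). The stop face runs from about row 27 (top edge) to 41 (base). The yellow lines are at columns 306 and 374, and the jaw top is at rows 114–130.

```bash
python3 - <<'E'
from h import *
d=load('wrist');f=d['frame']
cv2.imwrite('pics/w2c.png',cv2.resize(f[0:200,240:440],None,fx=3,fy=3,interpolation=cv2.INTER_CUBIC)[:,:,::-1])
hsv=cv2.cvtColor(f,cv2.COLOR_RGB2HSV)
m=cv2.inRange(hsv,(20,150,120),(35,255,255));m[125:]=0
n,l,st,c=cv2.connectedComponentsWithStats(m)
for i in range(1,n):
    if st[i,4]>40:
        pts=np.argwhere(l==i); 
        for r in (50,75,100): print(i,r,onz(d,pts[pts[:,0]==r][:,1].mean(),r,.02).round(4))
m=cv2.inRange(hsv,(100,120,60),(125,255,255))
ys,xs=np.nonzero(m[:200]);
for c in (310,340,370): 
    r=ys[xs==c]; print('blue',c,r.min(),r.max(),onz(d,c,r.min(),.05).round(4))
for c in (290,340,390):
    print('col',c,f[20:50,c].mean(1).round().astype(int))
E
```

```text
1 50 [0.5632 0.1275 0.02  ]
1 75 [0.5643 0.1089 0.02  ]
1 100 [0.5663 0.0897 0.02  ]
2 50 [0.6179 0.1318 0.02  ]
2 75 [0.6195 0.1132 0.02  ]
2 100 [0.6212 0.094  0.02  ]
blue 310 114 130 [0.5717 0.0784 0.05  ]
blue 340 114 130 [0.5947 0.0802 0.05  ]
blue 370 114 130 [0.6177 0.0819 0.05  ]
col 290 [138 139 137 136 135 135 135 135 134 135 134 135 126 111  91  72  67  66
  67  67  70  65 106 153 165 165 165 165 165 164]
col 340 [139 141 138 139 138 137 136 135 133 135 132 134 124 109  90  73  65  67
  67  68  69  67 105 150 163 162 161 161 162 162]
col 390 [140 139 141 138 137 137 134 137 135 136 133 135 127 110  93  75  68  68
  65  70  69  67 103 147 157 159 159 159 160 161]
```

View pics/w2c.png

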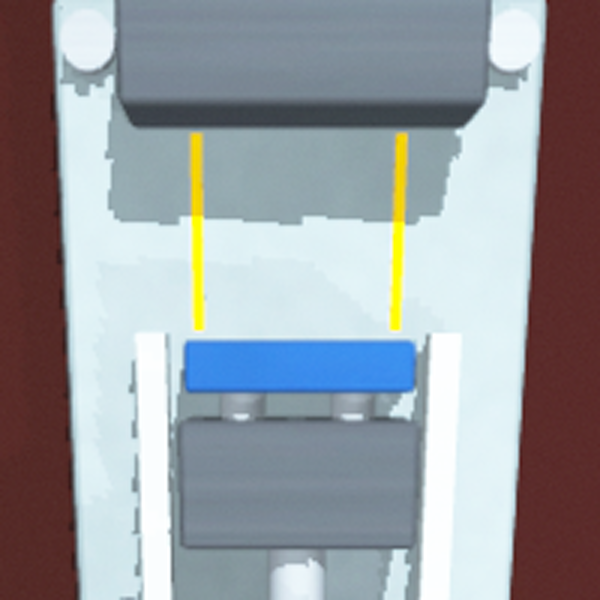

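```bash
python3 - <<'E'
from h import *
d=load('wrist')
for c,r,z in [(340,42.0,.02),(340,34,.05),(290,42,.02),(390,42,.02)]: print(c,r,z,onz(d,c,r,z).round(4))
s=monitor.sense();print(s['position'],np.degrees(zang(s['ee_rot'])))
# die in hand: top corners at z?
zt=s['position'][2]-.0116+.045
Q=[onz(d,u,v,zt) for u,v in [(254,311),(400,311),(400,404),(257,404)]]
print(np.array(Q).round(4),np.mean(Q,0), np.mean([onz(d,282,362,zt),onz(d,373,362,zt)],0))
t=load('top')
E
```

```text
340 42.0 0.02 [0.5908 0.1355 0.02  ]
340 34 0.05 [0.5899 0.1353 0.05  ]
290 42 0.02 [0.5509 0.1324 0.02  ]
390 42 0.02 [0.6308 0.1386 0.02  ]
[ 0.59203382 -0.00113     0.21960517] 4.337528632659616
[[ 0.5671  0.0151  0.253 ]
 [ 0.6126  0.0186  0.253 ]
 [ 0.6171 -0.016   0.253 ]
 [ 0.5688 -0.0197  0.253 ]] [ 5.91405682e-01 -5.06185479e-04  2.53005172e-01] [ 0.59139269 -0.00149992  0.25300517]
```

```bash
python3 - <<'E'
from h import *
q=quat(np.radians(4.4)); p=[.5925,.1075]
env.reach(p+[.10],q)
s=monitor.sense();print(s['position'],s['clock'])
off=np.array(p)-s['position'][:2]
p2=list(np.array(p)+np.clip(off,-.002,.002))
g=env.movel(p2+[.040],velocity=.12,guard=15);print(g,monitor.sense()['position'])
g=env.movel(p2+[.0305],velocity=.03,guard=8);s=monitor.sense();print(g,s['position'],s['contact_force'],s['clock'])
grab('wrist','wrist3.png');grab('scene','scene3.png')
E
```

```text
[0.59314186 0.10685834 0.10045083] 6.4917
False [0.59264928 0.10778094 0.04104187]
True [0.59231485 0.10812304 0.03161848] [-0.86623101 -0.41150546  4.12726187] 7.4917
```

View pics/wrist3.png

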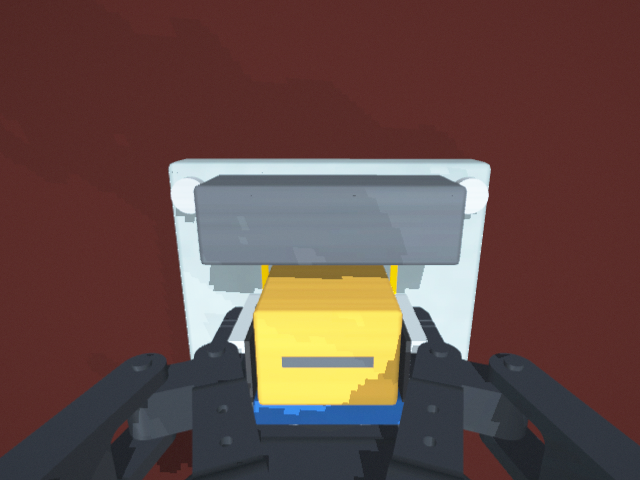

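The die touched the plate at the expected height (TCP z 0.0316). It sits between the lines (columns 265 and 394, die centre 328), between stop and jaw. I release it.

```bash
python3 - <<'E'
from h import *
env.release(); env.hold(.1)
env.movel([.5923,.108,.20],velocity=.2)
env.hold(.2)
d=grab('wrist','wrist4.png');s=monitor.sense();print(s['clock'],s['position'])
env.reach([.45,-.2,.25],quat(np.radians(-30)))
grab('top','top4.png');print(monitor.sense()['clock'])
E
```

```text
9.4083 [0.59210769 0.10797689 0.19926293]
10.75
```

View pics/wrist4.png

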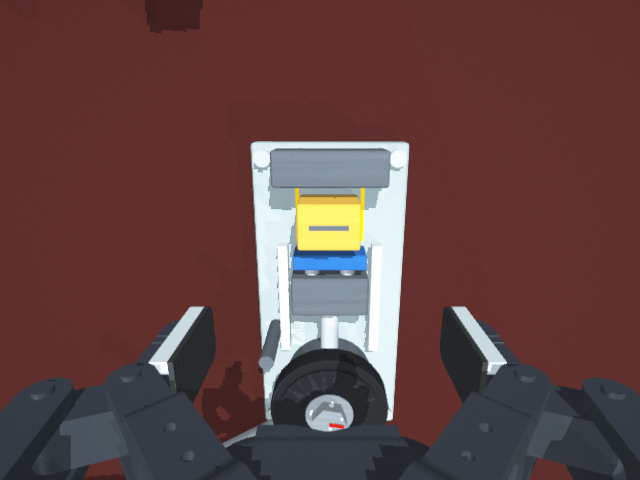

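View pics/top4.png

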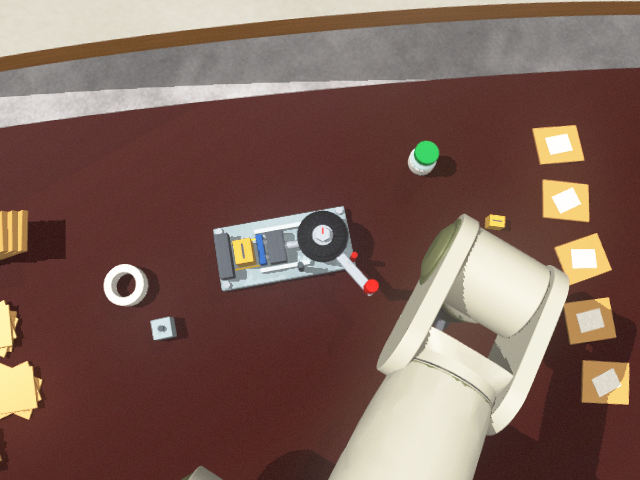

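The top view shows the die at (243,250) standing square in the gap, clear of jaw and stop, with the bystanders unmoved. Now I locate the grip and hub by wrist camera.

```bash
python3 - <<'E'
from h import *
d=load('wrist'); print('hub from wrist4',onz(d,329,413,.087))
env.reach([.495,-.130,.21],quat(np.radians(-51)))
d=grab('wrist','wrist5.png');s=monitor.sense();print(s['clock'],s['position'])
print('grip est px',proj(d,[.4923,-.126,.12]),'hub',proj(d,[.6035,-.0505,.087]))
E
```

```text
hub from wrist4 [ 0.60356582 -0.03870397  0.087     ]
11.375 [ 0.49509521 -0.13039467  0.21046121]
grip est px [320.69007374 243.93277661] hub [339.85092083  19.3943848 ]
```

View pics/wrist5.png

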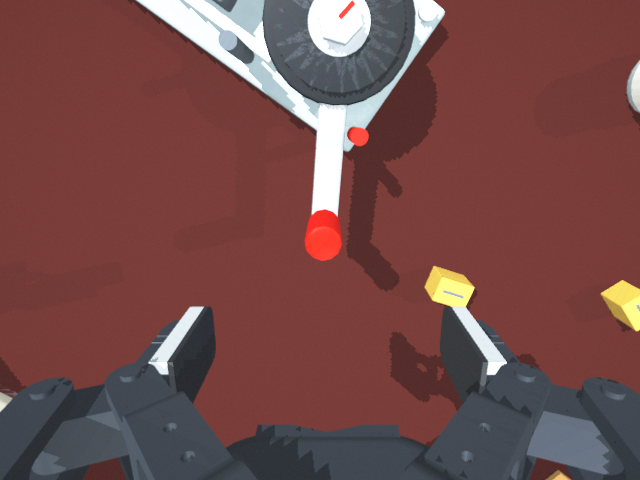

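The grip top circle is centred at about (323,242). The bolt head is at (339,22) and the red post at (358,136).

```bash
python3 - <<'E'
from h import *
d=load('wrist')
g=onz(d,323.3,242,.12);h=onz(d,339,22,.087);print(g,h,np.linalg.norm((g-h)[:2]),np.degrees(np.arctan2(*(h-g)[[1,0]])))
a=onz(d,305,242,.12);b=onz(d,341.5,242,.12);print('diam',np.linalg.norm(a-b))
p=onz(d,358,136,.08);print('post',p,np.linalg.norm((p-h)[:2]),np.degrees(np.arctan2(*(h-p)[[1,0]])))
E
```

```text
[ 0.49433543 -0.12647141  0.12      ] [ 0.60207453 -0.05100718  0.087     ] 0.13153920685895565 35.00874003799847
diam 0.023025005703074978
post [ 0.55824006 -0.1045905   0.08      ] 0.06922884359081721 50.71470604641971
```

```bash
cat >> h.py <<'E'
HUB=np.array([.6044,-.0493]); YAW=np.radians(4.4); RAD=.135; ZG=.081
def pose(a,hub=HUB,rad=RAD):
    phi=np.pi+YAW+.6-a
    p=hub+rad*np.array([np.cos(phi),np.sin(phi)])
    return [p[0],p[1],ZG],quat(phi-np.pi/2-np.pi)
def angle_of(pos,hub=HUB):
    v=np.array(pos[:2])-hub; phi=np.arctan2(v[1],v[0])%(2*np.pi)
    return np.pi+YAW+.6-phi, np.linalg.norm(v)
E
python3 - <<'E'
from h import *
q=quat(np.radians(-55)); p=[.4938,-.1267]
env.reach(p+[.15],q);print(monitor.sense()['position'])
g=env.movel(p+[.081],velocity=.1,guard=10);print('guard',g)
s0=monitor.sense()
env.close_gripper(40);env.hold(.2);s=monitor.sense()
print(s['finger_gap'],s['finger_gap']*85,s['position'],s0['contact_force'],s['contact_force'],s['clock'],angle_of(s['position']))
for a in (0.05,.6,1.15): print(kinematics.ik(*pose(a)))
E
```

```text
[ 0.4937385  -0.12742698  0.15075774]
guard False
0.2713760586242314 23.06696498305967 [ 0.49387952 -0.12674626  0.08119932] [-0.29876963 -0.36933277  0.68782043] [-0.62719462  0.02618043  3.10246714] 13.35 (np.float64(0.06557118908655024), np.float64(0.1349544331794276))
[-4.83323168e-01  4.57408518e-01  1.72042578e+00 -4.44089210e-16
  9.63758359e-01  4.60678672e-01]
[-3.74427712e-01  3.87759845e-01  1.83203472e+00 -4.44089210e-16
  9.21798092e-01  1.11957413e+00]
[-2.17223976e-01  4.07668554e-01  1.80064091e+00 -4.44089210e-16
  9.33283185e-01  1.82677786e+00]
```

The grip is held (23 mm opening). First forward swing, watching forces.

```bash
cat >> h.py <<'E'
def swing(a0,a1,step=.175,v=.12,guard=30,log=True):
    n=max(1,int(np.ceil(abs(a1-a0)/step)))
    for a in np.linspace(a0,a1,n+1)[1:]:
        p,q=pose(a); g=env.movel(p,velocity=v,frame=q,guard=guard)
        s=monitor.sense(); aa,r=angle_of(s['position'])
        phi=np.pi+YAW+.6-aa; F=np.array(s['contact_force'])
        t=np.array([np.sin(phi),-np.cos(phi)]) # direction of growing a (clockwise)
        rd=np.array([np.cos(phi),np.sin(phi)])
        if log: print('cmd %.3f at %.3f r %.4f Ft %.1f Fr %.1f Fz %.1f gap %.3f t %.2f%s'%(a,aa,r,F[:2]@t,F[:2]@rd,F[2],s['finger_gap'],s['clock'],' GUARD' if g else ''))
        if g: return aa,True
    return aa,False
E
python3 - <<'E'
from h import *
swing(.065,1.10)
E
```

```text
cmd 0.238 at 0.238 r 0.1348 Ft 0.1 Fr -1.1 Fz 3.6 gap 0.270 t 13.69
cmd 0.410 at 0.405 r 0.1347 Ft -3.0 Fr 0.6 Fz 3.9 gap 0.268 t 14.03
cmd 0.583 at 0.576 r 0.1346 Ft -3.5 Fr -0.1 Fz 5.4 gap 0.266 t 14.38
cmd 0.755 at 0.750 r 0.1345 Ft -3.9 Fr -0.0 Fz 5.9 gap 0.270 t 14.72
cmd 0.927 at 0.922 r 0.1345 Ft -3.2 Fr -1.5 Fz 7.5 gap 0.271 t 15.06
cmd 1.100 at 1.095 r 0.1344 Ft -4.0 Fr -1.0 Fz 8.0 gap 0.271 t 15.40
```

Smooth swing with low radial force. Next, swing back and forward again.

```bash
python3 - <<'E'
from h import *
swing(1.10,.07,step=.26,v=.16)
swing(.07,1.12,step=.175)
swing(1.12,.07,step=.26,v=.16)
grab('top','top6.png');grab('wrist','wrist6.png')
E
```

```text
cmd 0.843 at 0.835 r 0.1346 Ft -0.6 Fr -1.2 Fz 5.8 gap 0.266 t 15.82
cmd 0.585 at 0.579 r 0.1347 Ft -2.8 Fr -0.6 Fz 5.3 gap 0.269 t 16.23
cmd 0.328 at 0.327 r 0.1348 Ft -0.4 Fr -1.5 Fz 7.7 gap 0.272 t 16.64
cmd 0.070 at 0.072 r 0.1349 Ft -0.9 Fr 1.0 Fz 8.7 gap 0.266 t 17.05
cmd 0.220 at 0.233 r 0.1349 Ft 1.4 Fr 1.1 Fz 8.2 gap 0.264 t 17.37
cmd 0.370 at 0.378 r 0.1348 Ft -1.3 Fr -1.2 Fz 6.1 gap 0.269 t 17.68
cmd 0.520 at 0.525 r 0.1347 Ft -2.8 Fr -2.6 Fz 4.9 gap 0.271 t 18.00
cmd 0.670 at 0.671 r 0.1346 Ft -3.5 Fr -4.2 Fz 4.4 gap 0.272 t 18.32
cmd 0.820 at 0.821 r 0.1346 Ft -3.5 Fr -4.1 Fz 5.7 gap 0.272 t 18.63
cmd 0.970 at 0.970 r 0.1346 Ft -4.0 Fr -4.5 Fz 5.3 gap 0.271 t 18.95
cmd 1.120 at 1.120 r 0.1345 Ft -2.8 Fr -5.2 Fz 5.5 gap 0.277 t 19.27
cmd 0.910 at 0.908 r 0.1346 Ft -1.8 Fr -4.9 Fz 4.5 gap 0.270 t 19.63
cmd 0.700 at 0.700 r 0.1347 Ft -0.9 Fr -4.3 Fz 5.7 gap 0.267 t 20.00
cmd 0.490 at 0.491 r 0.1348 Ft -0.6 Fr -3.1 Fz 7.5 gap 0.265 t 20.36
cmd 0.280 at 0.282 r 0.1349 Ft -0.5 Fr -0.5 Fz 9.2 gap 0.267 t 20.72
cmd 0.070 at 0.073 r 0.1350 Ft 0.0 Fr 1.8 Fz 10.4 gap 0.270 t 21.07
```

```bash
python3 - <<'E'
from h import *
d=load('top');cv2.imwrite('pics/top6c.png',cv2.resize(d['frame'][195:305,205:385],None,fx=4.4,fy=4.4,interpolation=cv2.INTER_CUBIC)[:,:,::-1])
E
```

```text
(no output)
```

View pics/top6c.png

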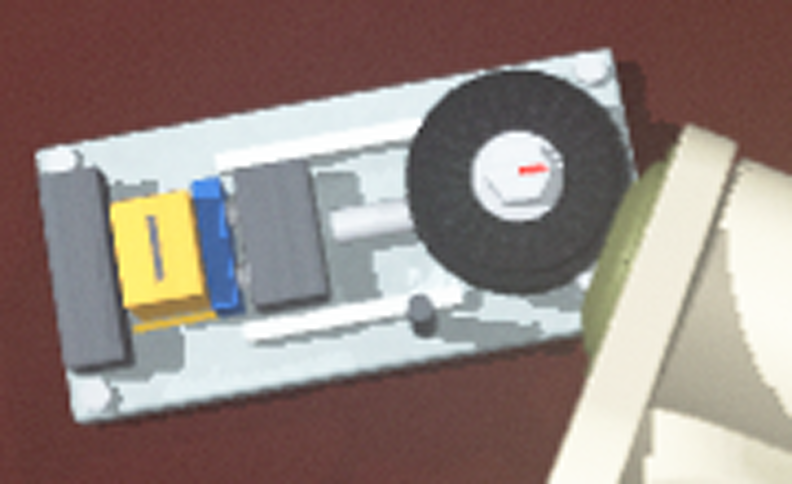

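The mark turned from up to right (about 1.45 rad), the jaw is near the die, and the bolt should be at about 1.65 rad. One more swing with a tighter guard.

```bash
python3 - <<'E'
from h import *
a,g=swing(.07,1.12,step=.15,guard=22)
swing(a,.07,step=.3,v=.16)
grab('top','top7.png')
d=load('top');cv2.imwrite('pics/top7c.png',cv2.resize(d['frame'][195:305,205:385],None,fx=4.4,fy=4.4,interpolation=cv2.INTER_CUBIC)[:,:,::-1])
E
```

```text
cmd 0.201 at 0.214 r 0.1349 Ft 1.6 Fr -0.6 Fz 9.5 gap 0.271 t 21.48
cmd 0.333 at 0.343 r 0.1348 Ft -1.7 Fr -0.7 Fz 7.8 gap 0.271 t 21.77
cmd 0.464 at 0.472 r 0.1347 Ft -2.7 Fr -2.7 Fz 5.4 gap 0.273 t 22.07
cmd 0.595 at 0.600 r 0.1347 Ft -4.7 Fr -4.0 Fz 5.3 gap 0.272 t 22.38
cmd 0.726 at 0.731 r 0.1347 Ft -5.1 Fr -3.7 Fz 5.7 gap 0.268 t 22.68
cmd 0.858 at 0.862 r 0.1346 Ft -4.1 Fr -6.1 Fz 4.7 gap 0.266 t 22.98
cmd 0.989 at 0.992 r 0.1346 Ft -4.4 Fr -6.1 Fz 4.9 gap 0.267 t 23.27
cmd 1.120 at 1.122 r 0.1346 Ft -4.6 Fr -6.8 Fz 4.4 gap 0.271 t 23.57
cmd 0.859 at 0.860 r 0.1347 Ft -1.3 Fr -5.6 Fz 4.9 gap 0.268 t 23.99
cmd 0.596 at 0.598 r 0.1347 Ft -1.9 Fr -3.7 Fz 6.4 gap 0.268 t 24.41
cmd 0.333 at 0.336 r 0.1348 Ft -0.4 Fr -1.5 Fz 7.8 gap 0.273 t 24.82
cmd 0.070 at 0.074 r 0.1349 Ft -0.1 Fr 2.3 Fz 9.8 gap 0.267 t 25.24
```

View pics/top7c.png

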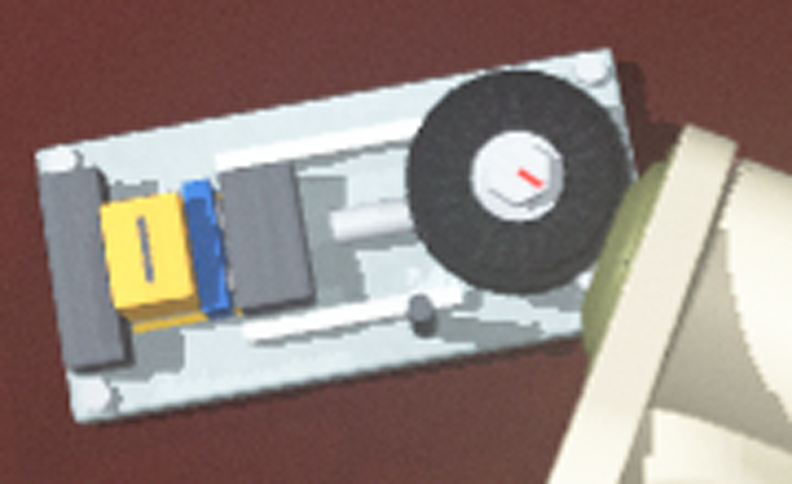

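```bash
python3 - <<'E'
from h import *
ims={}
for n in ('top0','top4','top6','top7'):
    f=cv2.imread(f'pics/{n}.png')[:,:,::-1]
    d=load('top')
    big=cv2.resize(f[215:255,300:345],None,fx=8,fy=8,interpolation=cv2.INTER_CUBIC)
    hsv=cv2.cvtColor(np.ascontiguousarray(big),cv2.COLOR_RGB2HSV)
    m=(cv2.inRange(hsv,(0,70,120),(12,255,255))|cv2.inRange(hsv,(168,70,120),(180,255,255)))
    m[:60]=0; m[260:]=0; m[:,:90]=0; m[:,290:]=0
    n_,l,st,c=cv2.connectedComponentsWithStats(m); i=1+np.argmax(st[1:,4])
    pts=np.argwhere(l==i)[:,::-1].astype(np.float32)
    vx,vy,x0,y0=cv2.fitLine(pts,cv2.DIST_L2,0,.01,.01).ravel()
    tr=lambda p:(np.array(p)+.5)/8+(300-.5,215-.5)
    A=onz(d,*tr((x0,y0)),.087);B=onz(d,*tr((x0+40*vx,y0+40*vy)),.087)
    ang=np.degrees(np.arctan2(*(B-A)[[1,0]]))-4.4
    # jaw: blue front/back edges along holder axis; die
    h2=cv2.cvtColor(np.ascontiguousarray(f),cv2.COLOR_RGB2HSV)
    print(n,st[i,4],tr((x0,y0)).round(1),'holder angle',round(ang,1))
    mb=cv2.inRange(h2,(100,130,60),(125,255,255)); mb[:,:200]=0;mb[:,350:]=0
    ys,xs=np.nonzero(mb); print('  blue cent',xs.mean(),ys.mean(),xs.min(),xs.max())
E
```

```text
top0 637 [322.2 230.4] holder angle 169.5
  blue cent 260.4033149171271 248.8342541436464 256 265
top4 720 [322.3 230.3] holder angle 169.8
  blue cent 260.48022598870057 248.88135593220338 256 265
top6 684 [325.5 233. ] holder angle -94.3
  blue cent 253.5505617977528 249.87640449438203 249 258
top7 678 [325.  235.1] holder angle -133.6
  blue cent 251.34078212290504 250.50837988826817 247 256
```

With the mark along the holder's +x as zero, the bolt went 0.18 → 1.65 → 2.33 rad, matching the gap estimate: tight, short of the hard stop. Now I park the lever against the red post by feel.

```bash
python3 - <<'E'
from h import *
env.hold(.3)
a,g=swing(.07,-.12,step=.2,v=.04,guard=8)
s=monitor.sense();print(s['position'],s['contact_force'])
env.hold(.2);print(angle_of(monitor.sense()['position']),monitor.sense()['contact_force'])
E
```

```text
cmd -0.120 at -0.005 r 0.1350 Ft 4.4 Fr 2.3 Fz 8.1 gap 0.270 t 26.01 GUARD
[ 0.49956059 -0.13437696  0.08112401] [-4.5865168   1.99533283  8.13784351]
(np.float64(-0.004645171560069272), np.float64(0.13502155747715347)) [-3.68661721  2.4015736   8.10086066]
```

Post felt at −0.005 rad, so the lever is parked. I release and lift away.

```bash
python3 - <<'E'
from h import *
env.release();env.hold(.2)
p=monitor.sense()['position'];env.movel([p[0],p[1],.2],velocity=.12)
env.reach([.49,-.13,.25],quat(np.radians(-51)));env.hold(.1)
grab('wrist','wrist8.png')
env.reach([.30,-.35,.25],quat(np.radians(-60)));env.hold(.2)
grab('top','top8.png');grab('scene','scene8.png')
d=load('top');cv2.imwrite('pics/top8c.png',cv2.resize(d['frame'][195:305,205:385],None,fx=4.4,fy=4.4,interpolation=cv2.INTER_CUBIC)[:,:,::-1])
hsv=cv2.cvtColor(d['frame'],cv2.COLOR_RGB2HSV)
m=cv2.inRange(hsv,(0,180,120),(8,255,255))|cv2.inRange(hsv,(172,180,120),(180,255,255))
n,l,st,cc=cv2.connectedComponentsWithStats(m)
for i in range(1,n):
    if st[i,4]>8: print('red',st[i],cc[i].round(1),onz(d,*cc[i],.11).round(4),angle_of(onz(d,*cc[i],.11)))
w=load('wrist');print('expected grip px at a=0',proj(w,pose(0)[0][:2]+[.12]))
s=monitor.sense();print(s['clock'],s['contact_force'])
# difference of bystanders
a=cv2.imread('pics/top0.png');b=cv2.imread('pics/top8.png')
for nm,(y0,y1,x0,x1) in dict(tape=(255,315,95,155),spare=(310,345,145,182),jar=(130,185,400,445)).items(): print(nm,cv2.absdiff(a[y0:y1,x0:x1],b[y0:y1,x0:x1]).mean())
E
```

```text
red [351 252   7   6  32] [354.2 254.6] [ 0.5538 -0.1036  0.11  ] (np.float64(-0.14396613116007684), np.float64(0.07425509904274755))
red [367 276  16  14 167] [374.6 282.7] [ 0.4984 -0.1344  0.11  ] (np.float64(7.931426638663197e-05), np.float64(0.13594662066404634))
expected grip px at a=0 [341.02032891 221.63005624]
30.0583 [-0.64710054 -0.47671153  0.04693947]
tape 1.7416666666666667
spare 1.8280566280566282
jar 2.05023569023569
```

View pics/top8c.png

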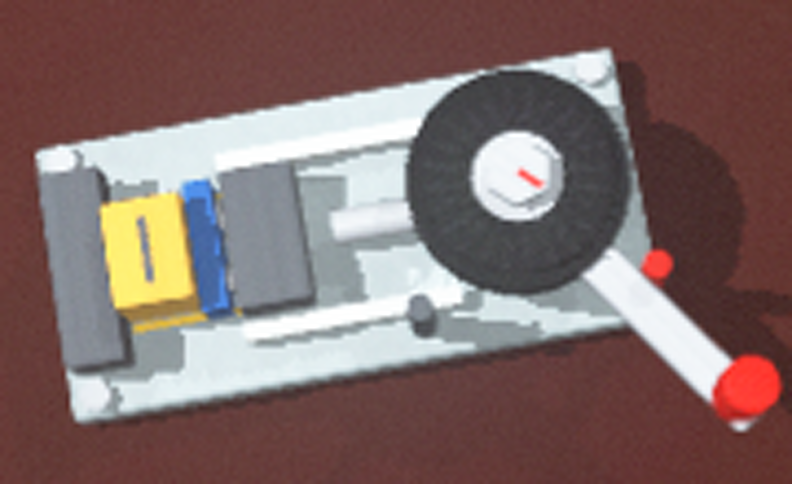

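View pics/wrist8.png

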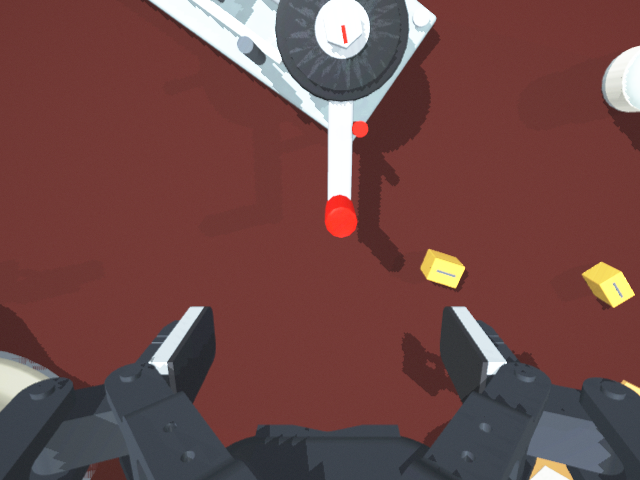

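The lever rests on the red post, the mark is unchanged and the die touches the stop. A last square and centring check from above the die.

```bash
python3 - <<'E'
from h import *
env.reach([.5925,.03,.24],quat(np.radians(4.4)));env.hold(.2)
d=grab('wrist','wrist9.png');f=d['frame']
cv2.imwrite('pics/w9c.png',cv2.resize(f[60:260,230:430],None,fx=3,fy=3,interpolation=cv2.INTER_CUBIC)[:,:,::-1])
env.reach([.30,-.35,.25],quat(np.radians(-60)))
hsv=cv2.cvtColor(f,cv2.COLOR_RGB2HSV)
m=cv2.inRange(hsv,(15,80,215),(35,255,255));m[260:]=0
m=cv2.morphologyEx(cv2.morphologyEx(m,cv2.MORPH_CLOSE,np.ones((7,7))),cv2.MORPH_OPEN,np.ones((9,9)))
cn=max(cv2.findContours(m,0,2)[0],key=cv2.contourArea);r=cv2.minAreaRect(cn);print(r)
Q=[onz(d,*p,0.065) for p in cv2.boxPoints(r)];print(np.mean(Q,0))
for i in range(4):
    e=Q[i]-Q[i-1];print(np.linalg.norm(e).round(4),np.degrees(np.arctan2(e[1],e[0])).round(2))
print(monitor.sense()['clock'])
E
```

```text
((335.0, 104.5), (47.0, 64.0), 90.0)
[0.59106373 0.11692276 0.065     ]
0.0345 93.32
0.0489 4.37
0.0345 -83.92
0.0506 -175.63
33.8083
```

View pics/w9c.png

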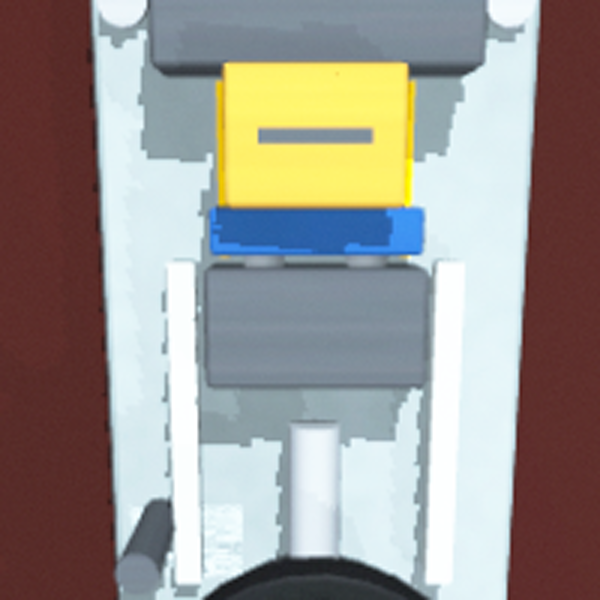

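The crop shows the die square between stop and jaw, centred on the lines and touching both. Handing in.

```bash
python3 - <<'E'
from h import *
env.hold(.3); job.hand_in(); print(monitor.sense()['clock'])
E
```

```text
the job is handed in; nothing more can be done
the job is handed in; nothing more can be done
```

The brass die is clamped in the holder, the lever is parked on its red post, and the job was handed in at about 34 s of the 67 s allowed. No verdict is reported, so success rests on my own checks.

I placed the largest brass block between the yellow lines and let it go. I then worked the lever through three forward swings, eased it back until it touched the red post, and moved the arm clear.

**Last checks:**
- **Bolt:** its red mark reads about 2.33 rad, against 2.25 needed and a hard stop at 2.6. This takes the mark pointing along the holder's +x as zero, which the measured starting gap supports.
- **Clamping force:** I could not measure it directly; at that bolt angle the spring should give about 13 N, against the 6 N required.
- **Die:** it touches both the end stop and the jaw, square to within about 0.1°, and centred to about 1 mm in the wrist view.
- **Lever:** the camera puts it at about 0.00 rad, and I felt the post at −0.005 rad.
- **Bystanders:** the tape, spare die and jar look the same as at the start.

**Disagreement:** the top and wrist cameras differed by about 4 mm on where the end stop is along the holder's length. I aimed for the mean, which left enough room on both sides of the die.

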